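# Ready the label printer after a roll change

## Task

The label printer on the counter has a new roll in it: push its half-open cover down until it is fully shut. Then switch the printer on by pressing the raised half of its rocker fully over, and then press the long oblong key all the way down for a moment and let it come back up, to feed a label. Everything is only pressed, nothing is picked up: never lift the cover, leave the round and the square key alone, and leave the things standing around where they are.

Things in the scene. Friction and masses are not known exactly. Their poses are not given: they have to be found in the camera images.
- printer: White label printer, fixed, 120 (x) x 346 (y) x 98 mm high when shut. Origin under its centre; x to its back, y to its left. Right: roll housing, y -0.174 to -0.059, rim z 0.090, cover over it. Left: grey control deck, y -0.053 to 0.169, top z 0.050, with a row of four controls at x 0, y -0.018, 0.036, 0.090, 0.144: rocker, long, round and square key, in any order. Clear glass screen 240 mm high behind it
- printer_cover (a joint): White cover of the roll housing, 122 (x) x 119 (y) x 8 mm, hinged along its back edge (hinge line at printer x 0.060, z 0.090), middle at printer y -0.1165. Value is the opening angle in rad, 0 = fully shut, starts 0.3 to 0.6. A stiff hinge keeps it where it is left; about 2 to 3 N down at its front edge moves it
- cover_lip (a point): Middle of the cover's front edge, on its top face; 120 mm in front of the hinge line; at printer (-0.060, -0.1165, 0.098) when shut
- rocker (a joint): White rocker switch, 50 mm long (printer x) x 26 mm wide, in a black frame 58 x 36 mm, tilting about printer y. 0 = off (half nearer the robot up, with a thin dark line on it), 0.36 rad = on (half nearer the robot level, fully down). Stays where it is left; takes about 2 N at the end of the raised half
- rocker_near_end (a point): Top of the rocker's end that is nearer the robot (moves with it): 75 mm above the counter when off, about 66 mm when on; 22 mm (on: 25 mm) in front (printer -x) of the rocker's middle
- long_key (a joint): Long oblong key, 40 mm (printer y) x 20 mm, top face level, in a black bezel 4 mm high; slide value 0 at rest to 0.006 m fully down, spring return, about 1 N to start and 4.5 N at the bottom. White like the other controls
- long_key_top (a point): Centre of the top face of the long key, 66 mm above the counter at rest (16 mm above the deck), moves with it
- round_key (a joint): Round key, diameter 26 mm, top 66 mm above the counter; slide value 0 at rest to 0.006 m fully down, spring return, about 1 N to start and 4.5 N at the bottom. White like the other controls
- square_key (a joint): Square key, 26 x 26 mm, top 66 mm above the counter; slide value 0 at rest to 0.006 m fully down, spring return, about 1 N to start and 4.5 N at the bottom. White like the other controls
- date_stamp: Date stamp with wooden head, 30x44x66 mm, stands left of the printer; bystander. Origin under its centre
- cheese_wedge: Wrapped cheese portion, 65x106x42 mm, behind and left of the printer; bystander. Origin under its centre
- paper_roll: Standing roll of labels, 68x112x80 mm, right of the printer; bystander. Origin on its underside
- spice_jar: Spice jar, diameter 43, 100 mm high, right of the printer; bystander. Origin under its centre
- mug: Dotted mug, 82x114x91 mm, at the right; bystander. Origin under its centre

How it is judged:
By the outcome, as a careful person would: the job done as asked, in the order asked, and still so for the second after the job is handed in, with the robot touching nothing.
It also fails if it takes over 43 s, if anything falls off the work surface, if the arm or the gripper's body presses on something with over 40 N, if the wrist force passes 120 N, or if a joint passes its speed limit or range.

## Robot

A 6-joint arm with a two-finger parallel gripper is mounted at the origin on a cart in front of the work surface, level with it; the furniture and walls round the work are solid. World frame = base frame: x ahead of the robot, y to its left, z up, the work surface at z = 0. Lengths are in mm, angles in degrees, forces in N, time in s.
With the tool pointing down it reaches from about 350 to 850 mm from the base axis. Payload 8.1 kg.
Tool frame: the origin (TCP) lies midway between the tips of the shut fingers; the grasp point (between the pads) lies 19 mm behind it; z points along the fingers, y is the line along which they close (so a half turn about z gives the same grasp; the last joint's range is limited). The gripper opens to 85 mm and grips with 20 to 120 N. Pads are 22 mm wide; open, the fingers measure 114 mm over their backs; the gripper's body (76 mm by 85 mm) begins 54 mm behind the grasp point. The pads swing forward as they close: fully open they stand 13 mm farther back than shut.
Start: joints at [70.623, 7.471, 85.268, -0, 87.261, -4.893], TCP at [150.047, 580.94, 231.292] pointing down, gripper open.
Joint ranges: [-169.43, 169.43], [-51.17, 129.36], [1.28, 143.12], [-76.62, 256.62], [0, 156.53], [-152.29, 152.29]. Speed limits (degrees/s): [136.94, 136.94, 159.86, 180, 180, 180].

## Interface

Orientations are given as [roll, pitch, yaw] about the fixed x, y, z axes, in that order (R = Rz(yaw) Ry(pitch) Rx(roll)).
In Python, from bench import sense, snapshot, order, finder gives the robot as it stands.
- The arm moves only by the tool send_rows, never from a script. Its argument "steps" is a list of rows, each a list of 2 entries, a list of its own where there are three numbers: the shift along the world's x, y, z in units of 30 mm (1.0 is 30 mm), then the turn, a rotation vector about the world's x, y, z in rad. In form: [[[dx, dy, dz], [wx, wy, wz]], ...]. A call has 1 to 10 rows; each row is the pose to reach, as a shift and turn from the pose commanded when the call began; what a row does not reach only later rows make up. A row lasts 1/8 s, in which the tool goes at most 62.5 mm and 10.7 degrees, less where a joint would pass 70% of its speed; a pose out of reach is approached as far as the arm can. A call with a gripper value outside its range is refused whole. "fingers" is the closure, from 0 (fully open) to 1 (shut), set as the call begins (left out, the last holds). The fingers move at their own pace and stop on an object; "squeeze" is the grip in N (left out, the last holds). Time passes only in rows, so rows that repeat a pose let the fingers close. It gives the time, the measured TCP pose, the force, the opening and the grip force at its end, in the units of the state.
- sense(): the state, without advancing time (a new reading comes with each control period).
- snapshot(name): name is "scene" or "top" or "wrist"; returns a dict with "img" (384x512x3 uint8, red, green, blue), "K" (3x3 intrinsics, pixels), "pose" (4x4, takes a point from camera to world coordinates). Camera axes: x right, y up, looking along -z (the intrinsics and any distortion apply to the point x, -y, -z); pixel columns grow to the right and rows downward; lengths in mm; the calibration is good to about 2 mm. A picture is of the moment at which its call begins. There is no depth.
- order.hand_in(): hands the job in; it is judged then, once.
Trained networks look in the newest picture that a camera, given by its name, has taken for a name from the list of things; names that differ only in an ending like _2 or _b are one class to them, and where a whole thing is asked for, a point or a joint stands for the part that bears it (a point fixed in the world has none). Each returns a list of dicts, best first, with "confidence" (0 to 1); they miss things now and then, are a little off and sometimes report something else, mostly with a low value. They report only what shows in the picture. A call takes as long as a camera call.
- finder.find_in(label, camera): "box" ([left, top, width, height] as shares, 0 to 1, of the picture: columns of its width, rows of its height, round what is visible of it).
- finder.trace(label, camera): "mask" (384x512 bool, what is visible of it) and "box" ([left, top, width, height] as shares, 0 to 1, of the picture: columns of its width, rows of its height, round what is visible of it).
- finder.pinpoint(label, camera): "at" ([column, row] as shares, 0 to 1, of the picture: columns of its width, rows of its height: a listed point, or the origin of a listed thing).
The state is a dict: "time": time; "joint_pos": joint angles; "qd": joint speeds; "joint_efforts": joint torques, N m; "tool_pos": TCP position; "tcp_rot": TCP orientation; "ft_force": force on the tool from outside, world axes, zero at the start; "wrist_torque": the same for the moment, N m; "finger_gap": finger opening in mm; "grip_force": force on a finger pad.
Only numpy, scipy, OpenCV 4.12 (cv2) and the standard library are available. Lean on these libraries where they do the work, as an engineer would, in place of code of your own. Each camera call takes 0.05 s, during which the arm holds its last target. There are 200 camera calls.

## Working session

There is one attempt and no reset: what is moved stays moved. The work goes in short steps, Python scripts to look and compute and a tool call to move; the robot and the scene stay as the last step left them, time stands still between calls to the robot, and variables do not carry over. Pictures are saved under pics/ and viewed, at most 10 in all, crops included, and the job is handed in when it is done.

Besides the shell and the picture viewer there is one more tool, called after "Request:" by a JSON object that holds its "api" and its "payload", one argument or row to a line. send_rows: Moves the arm, as the interface text tells. Its arguments: {"type":"object","properties":{"steps":{"type":"array"},"fingers":{"type":"number"},"squeeze":{"type":"number"}},"required":["steps"]}

```bash
mkdir -p pics; cat > h.py <<'E'
import numpy as np, cv2
from bench import sense, snapshot, order, finder
def ray(s,at):
    K,P=s["K"],s["pose"]; u,v=at[0]*512,at[1]*384
    d=np.array([(u-K[0,2])/K[0,0],-(v-K[1,2])/K[1,1],-1.])
    return P[:3,3],P[:3,:3]@d
def onz(s,at,z):
    o,d=ray(s,at); return o+d*(z-o[2])/d[2]
def proj(s,p):
    K,P=s["K"],s["pose"]; c=P[:3,:3].T@(np.asarray(p,float)-P[:3,3])
    return K[0,0]*c[0]/-c[2]+K[0,2], K[1,1]*c[1]/c[2]+K[1,2]
def tri(a,b):
    (o1,d1),(o2,d2)=a,b; A=np.c_[d1,-d2]; t=np.linalg.lstsq(A,o2-o1,rcond=None)[0]
    p,q=o1+d1*t[0],o2+d2*t[1]; return (p+q)/2,np.linalg.norm(p-q)
E
python3 - <<'E'
from h import *
S={c:snapshot(c) for c in("scene","top")}
ims=[cv2.cvtColor(S[c]["img"],cv2.COLOR_RGB2BGR) for c in S]
cv2.imwrite("pics/a.png",cv2.resize(ims[0],(800,600))); cv2.imwrite("pics/b.png",cv2.resize(ims[1],(800,600)))
Z=dict(printer=0,cover_lip=None,rocker_near_end=75,long_key_top=66,round_key=60,square_key=60)
for n,z in Z.items():
    R={}
    for c in S:
        r=finder.pinpoint(n,c)[:2]
        for k in r: print(n,c,round(k["confidence"],2),np.round(np.array(k["at"])*[512,384],1), None if z is None else np.round(onz(S[c],k["at"],z)))
        if r:R[c]=ray(S[c],r[0]["at"])
    if len(R)==2: p,e=tri(*R.values()); print("  tri",p.round(1),round(e,1))
print(sense())
for c in S: print(c,S[c]["pose"].round(2).tolist(),S[c]["K"].round(1).tolist())
E
```

```text
printer scene 0.87 [226.  212.6] [464.  85.   0.]
printer top 0.65 [225.9 210.1] [468.  84.   0.]
  tri [ 4.664e+02  8.490e+01 -4.000e-01] 4.1
cover_lip scene 0.87 [228.7 183.4] None
cover_lip top 0.57 [262.8 224.9] None
  tri [411.6 -26.5 158.9] 4.7
rocker_near_end scene 0.55 [210.  178.8] [481. 194.  75.]
rocker_near_end top 0.68 [191.  207.4] [466. 178.  75.]
  tri [466.4 174.5  85.9] 5.0
long_key_top scene 0.52 [207.1 176.3] [494. 235.  66.]
long_key_top top 0.45 [178.1 196.3] [498. 218.  66.]
  tri [492.2 219.8  72.5] 11.6Traceback (most recent call last):
  File "<stdin>", line 9, in <module>
ValueError: it knows: cheese_wedge, cover_lip, date_stamp, long_key_top, mug, paper_roll, printer, rocker_near_end, spice_jar
```

View pics/a.png

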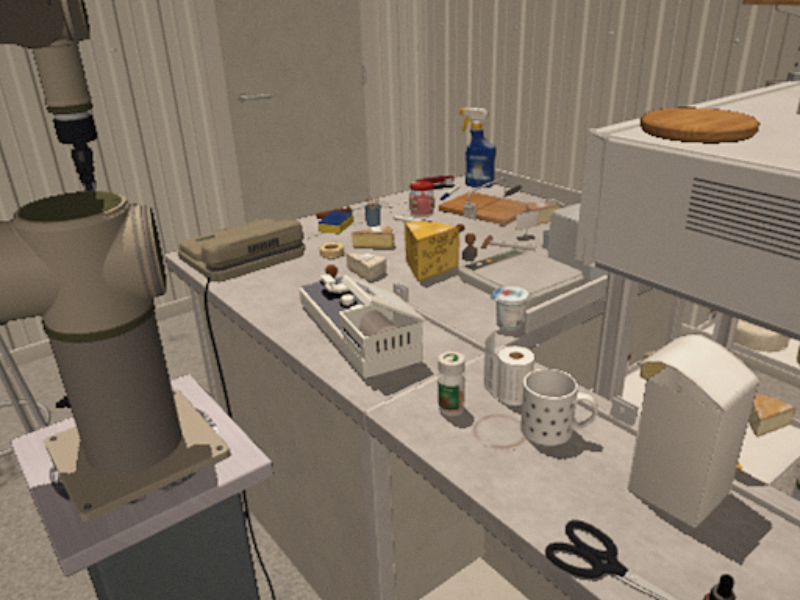

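View pics/b.png

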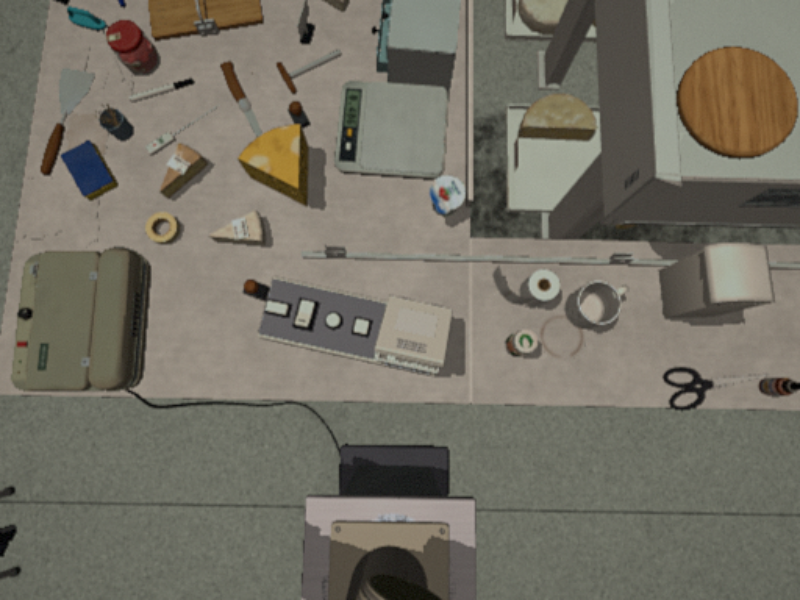

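The scene and top views show the printer around (350,330) in the 800 px top picture. From its left the controls are long key (277,308), rocker (304,314), round key (333,320) and square key (361,326). The cover is on the right, and a clear screen edge runs along row 255. Next I fit the pose.

```bash
python3 - <<'E'
from h import *
s=snapshot("top")
px=np.array([(277,308),(304,314),(333,320),(361,326)])/[800,600]
loc=[144,90,36,-18]; zz=[66,68,66,66]
W=np.array([onz(s,p,z)[:2] for p,z in zip(px,zz)]); print(W.round(1).tolist())
L=np.array([[0,l] for l in loc],float)
d=np.polyfit(loc,W,1); yaw=np.degrees(np.arctan2(-d[0,0],d[0,1])); print("yaw",yaw,"org",d[1].round(1),"scale",np.linalg.norm(d[0]))
for c in [(305,253),(660,262)]: print("bar",[onz(s,np.array(c)/[800,600],z).round(0).tolist() for z in(0,240)])
for c in [(255,288)]: print("stamp",onz(s,np.array(c)/[800,600],33).round())
print(s["pose"].round(2).tolist(),s["K"].tolist())
im=cv2.cvtColor(s["img"],cv2.COLOR_RGB2BGR)[155:255,150:310]
cv2.imwrite("pics/c.png",cv2.resize(im,(800,500),interpolation=cv2.INTER_CUBIC))
s=snapshot("wrist");cv2.imwrite("pics/d.png",cv2.cvtColor(s["img"],cv2.COLOR_RGB2BGR));print(s["pose"].round(2).tolist(),s["K"].tolist(),sense())
E
```

```text
[[495.8, 220.7], [485.3, 169.7], [475.5, 115.8], [465.3, 63.5]]
yaw -10.886455264443097 org [468.7  81.1] scale 0.9913346500552845
bar [[618.0, 186.0, 0.0], [559.0, 143.0, 240.0]]
bar [[616.0, -534.0, 0.0], [557.0, -420.0, 240.0]]
stamp [539. 273.  33.]
[[0.02, 0.98, -0.18, 347.11], [-1.0, 0.02, 0.01, -10.64], [0.02, 0.18, 0.98, 1099.76], [0.0, 0.0, 0.0, 1.0]] [[357.9686364520531, 0.0, 261.2665098030643], [0.0, 357.9686364520531, 186.08988504083518], [0.0, 0.0, 1.0]]
[[0.25, -0.92, -0.31, 71.43], [0.97, 0.24, 0.08, 601.38], [0.0, -0.32, 0.95, 373.99], [0.0, 0.0, 0.0, 1.0]] [[274.01348254796756, 0.0, 257.22677999030685], [0.0, 274.01348254796756, 191.20840924601396], [0.0, 0.0, 1.0]] {'time': 0.6, 'joint_pos': array([ 7.06240322e+01,  7.46913226e+00,  8.52679914e+01,  2.18180970e-03,
        8.72623668e+01, -4.89305904e+00]), 'qd': array([-0.03833356, -0.01196266, -0.0322693 ,  0.06666412,  0.08574028,
       -0.03474954]), 'joint_efforts': array([-9.22304898e-04, -5.68957901e+01, -5.00591791e+01,  7.15071360e-05,
        1.69031577e-03,  2.95273549e-05]), 'tool_pos': array([150.01961044, 580.94248365, 231.31160706]), 'tcp_rot': array([ 1.79999306e+02, -2.12791607e-03,  1.65516987e+02]), 'ft_force': array([-0.27608639,  0.07554816,  0.44406382]), 'wrist_torque': array([-0.00242725,  0.02132102,  0.03175823]), 'grip_force': 0.0, 'finger_gap': 85.3379634522753}
```

View pics/c.png

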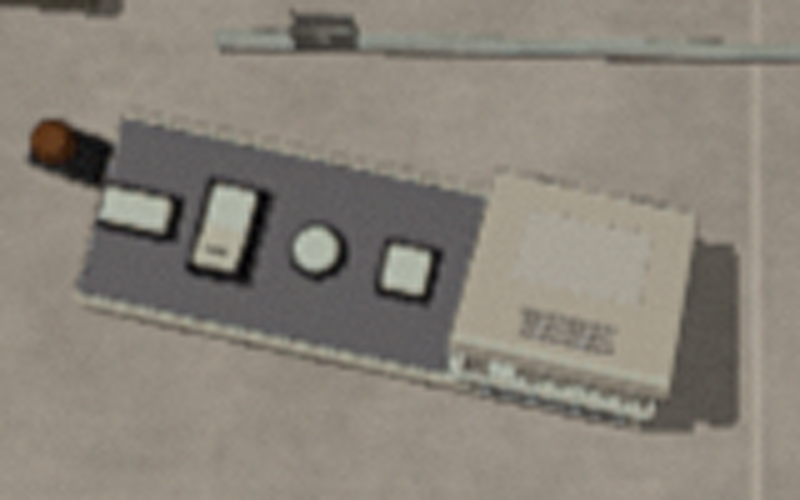

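Request:
{"api": "send_rows", "payload": {
  "steps": [
    [[1.0, -1.7, 0.6], [0, 0, 0.01]],
    [[2.0, -3.5, 1.0], [0, 0, 0.02]],
    [[3.0, -5.3, 1.5], [0, 0, 0.03]],
    [[4.0, -7.0, 2.0], [0, 0, 0.04]],
    [[5.0, -8.8, 2.2], [0, 0, 0.06]],
    [[6.0, -10.5, 2.3], [0, 0, 0.06]],
    [[7.0, -12.3, 2.3], [0, 0, 0.06]],
    [[8.0, -14.0, 2.3], [0, 0, 0.06]],
    [[8.7, -15.5, 2.3], [0, 0, 0.06]],
    [[9.3, -16.3, 2.3], [0, 0, 0.06]]
  ],
  "fingers": 1,
  "squeeze": 20
}}

```text
time: 1.85
tool_pos: [429.7, 89.6, 300.6]
tcp_rot: [-180.0, 0.0, 168.8]
ft_force: [0.2, 0.4, 0.7]
finger_gap: -0.2
grip_force: 0.0
```

```bash
python3 - <<'E'
from h import *
s=snapshot("wrist");im=cv2.cvtColor(s["img"],cv2.COLOR_RGB2BGR)
yaw=np.radians(-10.9);R=np.array([[np.cos(yaw),-np.sin(yaw),0],[np.sin(yaw),np.cos(yaw),0],[0,0,1]]);O=np.array([469,81,0])
for l in [(0,-18,66),(0,36,66),(0,90,68),(0,144,66),(-60,169,50),(60,169,50),(-60,-53,50),(-60,-116.5,98),(-60,-174,90)]:
    u,v=proj(s,O+R@np.array(l,float)); cv2.circle(im,(int(u),int(v)),2,(0,0,255),-1)
for n in("printer","cover_lip","rocker_near_end","long_key_top"):
    for k in finder.pinpoint(n,"wrist")[:1]: print(n,round(k["confidence"],2),np.round(np.array(k["at"])*[512,384],1),[onz(s,k["at"],z).round(1).tolist() for z in(0,66,75,150)])
cv2.imwrite("pics/e.png",cv2.resize(im,(800,600)))
st=sense();print(st["time"],st["tool_pos"],st["tcp_rot"],s["pose"].round(3).tolist())
E
```

```text
printer 0.82 [258.6 178.3] [[473.1, 83.6, 0.0], [454.7, 86.9, 66.0], [452.2, 87.3, 75.0], [431.4, 91.0, 150.0]]
cover_lip 0.91 [143.5 184. ] [[445.0, -109.1, 0.0], [430.8, -77.1, 66.0], [428.9, -72.8, 75.0], [412.8, -36.5, 150.0]]
rocker_near_end 0.82 [320.7 178.6] [[494.0, 185.8, 0.0], [472.5, 173.9, 66.0], [469.6, 172.2, 75.0], [445.2, 158.7, 150.0]]
long_key_top 0.94 [355.2 191.2] [[527.6, 240.7, 0.0], [501.2, 220.6, 66.0], [497.6, 217.8, 75.0], [467.5, 195.0, 150.0]]
2.1 [428.78337293  92.32743389 300.32298048] [ 1.79981011e+02 -1.68058521e-02  1.68939514e+02] [[0.195, -0.93, -0.31, 349.966], [0.981, 0.185, 0.061, 105.555], [0.0, -0.316, 0.949, 443.221], [0.0, 0.0, 0.0, 1.0]]
```

View pics/e.png

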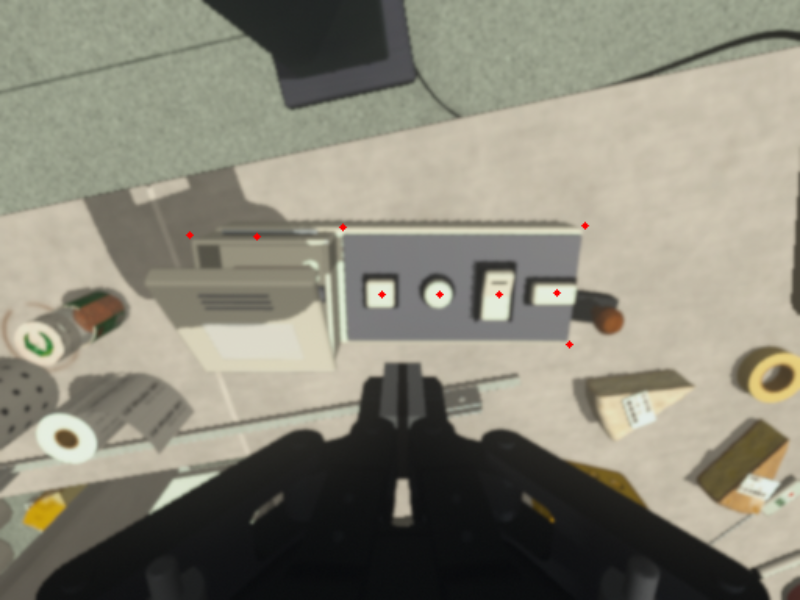

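The fitted printer pose (471, 80, yaw -10.9°) agrees with the wrist picture. The keys are at 800 px (380,294), (438,294), (497,294) and (552,294), and the screen's foot is at x≈617, well behind. Now the cover.

Request:
{"api": "send_rows", "payload": {
  "steps": [
    [[-0.2, -1.3, -0.3], [0, 0, 0]],
    [[-0.4, -2.7, -1.0], [0, 0, 0]],
    [[-0.5, -4.0, -2.0], [0, 0, 0]],
    [[-0.5, -4.0, -3.0], [0, 0, 0]],
    [[-0.5, -4.0, -4.0], [0, 0, 0]],
    [[-0.5, -4.0, -4.4], [0, 0, 0]],
    [[-0.5, -4.0, -4.7], [0, 0, 0]],
    [[-0.5, -4.0, -5.0], [0, 0, 0]],
    [[-0.5, -4.0, -5.2], [0, 0, 0]],
    [[-0.5, -4.0, -5.4], [0, 0, 0]]
  ]
}}

```text
time: 3.35
tool_pos: [414.5, -28.1, 138.5]
tcp_rot: [-180.0, 0.1, 169.0]
ft_force: [-0.1, 0.0, 2.7]
finger_gap: 0.1
grip_force: 1.1
```

Request:
{"api": "send_rows", "payload": {
  "steps": [
    [[0, 0, -0.2], [0, 0, 0]],
    [[0, 0, -0.4], [0, 0, 0]],
    [[0, 0, -0.6], [0, 0, 0]],
    [[0, 0, -0.8], [0, 0, 0]],
    [[0, 0, -1.0], [0, 0, 0]],
    [[0, 0, -1.15], [0, 0, 0]],
    [[0, 0, -1.25], [0, 0, 0]],
    [[0, 0, -1.3], [0, 0, 0]]
  ]
}}

```text
time: 4.35
tool_pos: [413.9, -28.0, 99.1]
tcp_rot: [-180.0, -0.0, 169.0]
ft_force: [-1.7, -0.5, 2.7]
finger_gap: 0.2
grip_force: 1.1
```

Request:
{"api": "send_rows", "payload": {
  "steps": [
    [[0, 0, -0.05], [0, 0, 0]],
    [[0, 0, -0.1], [0, 0, 0]],
    [[0, 0, -0.1], [0, 0, 0]],
    [[0, 0, -0.1], [0, 0, 0]]
  ]
}}

```text
time: 4.85
tool_pos: [414.2, -28.1, 97.8]
tcp_rot: [-180.0, 0.0, 169.0]
ft_force: [-9.9, 1.3, 17.3]
finger_gap: 0.4
grip_force: 8.7
```

Request:
{"api": "send_rows", "payload": {
  "steps": [
    [[0, 0, 0.5], [0, 0, 0]],
    [[0, 0, 2.0], [0, 0, 0]],
    [[0.4, 1.5, 3.5], [0, 0, 0]],
    [[0.7, 3.0, 4.0], [0, 0, 0]],
    [[1.1, 4.5, 4.0], [0, 0, 0]],
    [[1.5, 6.0, 4.0], [0, 0, 0]],
    [[1.8, 6.7, 4.0], [0, 0, 0]],
    [[1.8, 6.7, 4.0], [0, 0, 0]]
  ]
}}

```text
time: 5.85
tool_pos: [468.4, 174.3, 216.6]
tcp_rot: [180.0, 0.0, 169.1]
ft_force: [-0.0, -0.7, -0.2]
finger_gap: -0.4
grip_force: 0.0
```

```bash
python3 - <<'E'
from h import *
s=snapshot("wrist");im=cv2.cvtColor(s["img"],cv2.COLOR_RGB2BGR)
yaw=np.radians(-10.9);R=np.array([[np.cos(yaw),-np.sin(yaw),0],[np.sin(yaw),np.cos(yaw),0],[0,0,1]]);O=np.array([471,80,0])
for l in [(0,-18,66),(0,36,66),(-22,90,75),(0,144,66),(-60,169,50),(60,169,50),(-60,-53,50),(-60,-116.5,98)]:
    u,v=proj(s,O+R@np.array(l,float)); cv2.circle(im,(int(u),int(v)),1,(0,0,255),-1)
for n,z,l in(("cover_lip",98,(-60,-116.5,98)),("rocker_near_end",75,(-22,90,75)),("long_key_top",66,(0,144,66))):
    for k in finder.pinpoint(n,"wrist")[:1]: print(n,round(k["confidence"],2),onz(s,k["at"],z).round(1),(O+R@np.array(l,float)).round(1))
cv2.imwrite("pics/f.png",cv2.resize(im,(800,600)));st=sense();print(st["tool_pos"],st["ft_force"])
E
```

```text
cover_lip 0.65 [385.9 -23.3  98. ] [390.1 -23.1  98. ]
rocker_near_end 0.74 [466.5 170.5  75. ] [466.4 172.5  75. ]
long_key_top 0.94 [496.4 218.9  66. ] [498.2 221.4  66. ]
[467.99462385 172.1549828  216.4423055 ] [0.43888727 0.78086743 0.66786738]
```

View pics/f.png

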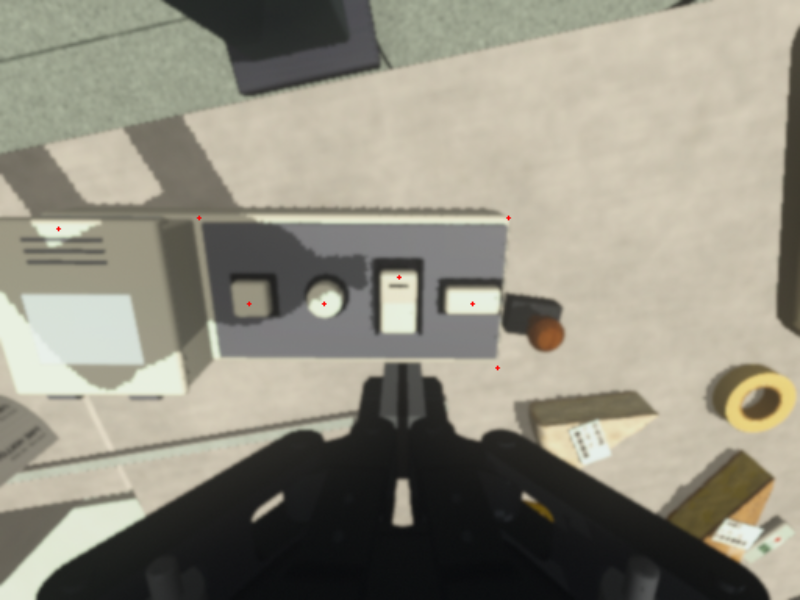

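Cover lip is back at (58,229), shut. The rocker's marked near half sits at (398,285) and the long key at (472,300), both within 2 mm of the model. Next, the rocker.

Request:
{"api": "send_rows", "payload": {
  "steps": [
    [[0, -0.05, -1.2], [0, 0, 0]],
    [[0, -0.05, -2.5], [0, 0, 0]],
    [[0, -0.05, -3.7], [0, 0, 0]],
    [[0, -0.05, -4.4], [0, 0, 0]],
    [[0, -0.05, -4.6], [0, 0, 0]],
    [[0, -0.05, -4.7], [0, 0, 0]],
    [[0, -0.05, -4.8], [0, 0, 0]],
    [[0, -0.05, -4.9], [0, 0, 0]],
    [[0, -0.05, -5.0], [0, 0, 0]],
    [[0, -0.05, -5.0], [0, 0, 0]]
  ]
}}

```text
time: 7.3
tool_pos: [468.3, 171.7, 66.5]
tcp_rot: [180.0, 0.0, 169.0]
ft_force: [-1.2, 0.6, 1.5]
finger_gap: -0.1
grip_force: 1.4
```

Request:
{"api": "send_rows", "payload": {
  "steps": [
    [[0, 0, -0.05], [0, 0, 0]],
    [[0, 0, -0.1], [0, 0, 0]],
    [[0, 0, -0.1], [0, 0, 0]]
  ]
}}

```text
time: 7.68
tool_pos: [468.5, 171.8, 66.1]
tcp_rot: [180.0, 0.0, 169.0]
ft_force: [-15.0, -2.2, 28.2]
finger_gap: -0.0
grip_force: 14.8
```

Request:
{"api": "send_rows", "payload": {
  "steps": [
    [[0, 0, 0.3], [0, 0, 0]],
    [[0, 0, 1.5], [0, 0, 0]],
    [[0.3, 0.5, 3.0], [0, 0, 0]],
    [[0.7, 1.2, 4.5], [0, 0, 0]],
    [[0.95, 1.6, 4.5], [0, 0, 0]],
    [[0.95, 1.6, 4.5], [0, 0, 0]],
    [[0.95, 1.6, 4.5], [0, 0, 0]]
  ]
}}

```text
time: 8.55
tool_pos: [495.3, 218.7, 196.2]
tcp_rot: [-179.9, -0.2, 169.0]
ft_force: [-0.7, -0.2, -0.3]
finger_gap: 0.0
grip_force: 0.0
```

```bash
python3 - <<'E'
from h import *
s=snapshot("wrist");im=cv2.cvtColor(s["img"],cv2.COLOR_RGB2BGR)
for n,z in(("cover_lip",98),("rocker_near_end",66),("long_key_top",66)):
    for k in finder.pinpoint(n,"wrist")[:1]: print(n,round(k["confidence"],2),onz(s,k["at"],z).round(1))
cv2.imwrite("pics/g.png",cv2.resize(im[100:300,50:450],(800,400)));st=sense();print(st["tool_pos"],st["ft_force"])
E
```

```text
rocker_near_end 0.97 [463.  170.6  66. ]
[495.91900807 218.83384123 197.29693595] [ 0.04582251 -0.69748899 -0.87784262]
```

View pics/g.png

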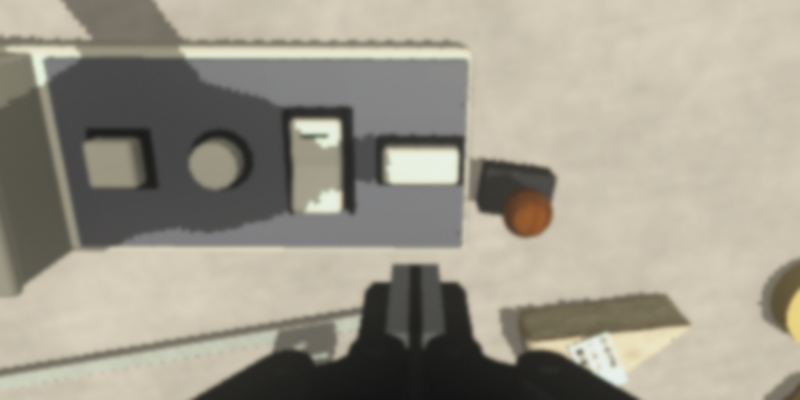

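Rocker is level, its near end now at crop (317,125). The long key centre, crop (421,165), computes to (497.7, 219.7), right under the tool. Pressing it.

Request:
{"api": "send_rows", "payload": {
  "steps": [
    [[0.05, 0, -1.2], [0, 0, 0]],
    [[0.05, 0, -2.5], [0, 0, 0]],
    [[0.05, 0, -3.6], [0, 0, 0]],
    [[0.05, 0, -4.1], [0, 0, 0]],
    [[0.05, 0, -4.3], [0, 0, 0]],
    [[0.05, 0, -4.4], [0, 0, 0]],
    [[0.05, 0, -4.5], [0, 0, 0]],
    [[0.05, 0, -4.6], [0, 0, 0]],
    [[0.05, 0, -4.7], [0, 0, 0]],
    [[0.05, 0, -4.7], [0, 0, 0]]
  ]
}}

```text
time: 10.0
tool_pos: [499.2, 219.8, 59.8]
tcp_rot: [179.9, 0.1, 169.0]
ft_force: [-6.0, -2.7, 17.8]
finger_gap: -0.3
grip_force: 8.9
```

Request:
{"api": "send_rows", "payload": {
  "steps": [
    [[0, 0, 0.3], [0, 0, 0]],
    [[0, 0, 1.0], [0, 0, 0]],
    [[0, 0, 2.5], [0, 0, 0]],
    [[0, 0, 4.0], [0, 0, 0]],
    [[-1.0, -1.0, 5.5], [0, 0, 0]],
    [[-2.0, -2.0, 6.5], [0, 0, 0]],
    [[-2.0, -3.5, 7.0], [0, 0, 0]],
    [[-2.0, -3.5, 7.0], [0, 0, 0]],
    [[-2.0, -3.5, 7.0], [0, 0, 0]]
  ]
}}

```text
time: 11.12
tool_pos: [437.9, 114.6, 267.0]
tcp_rot: [180.0, -0.0, 168.9]
ft_force: [-0.3, 0.9, -0.4]
finger_gap: -0.2
grip_force: 0.0
```

```bash
python3 - <<'E'
from h import *
s=snapshot("wrist");cv2.imwrite("pics/i.png",cv2.resize(cv2.cvtColor(s["img"],cv2.COLOR_RGB2BGR),(800,600)));print(sense()["tool_pos"],sense()["ft_force"])
E
```

```text
[437.75018544 114.90482218 266.57548575] [-0.90250313  0.00352308 -0.45625715]
```

View pics/i.png

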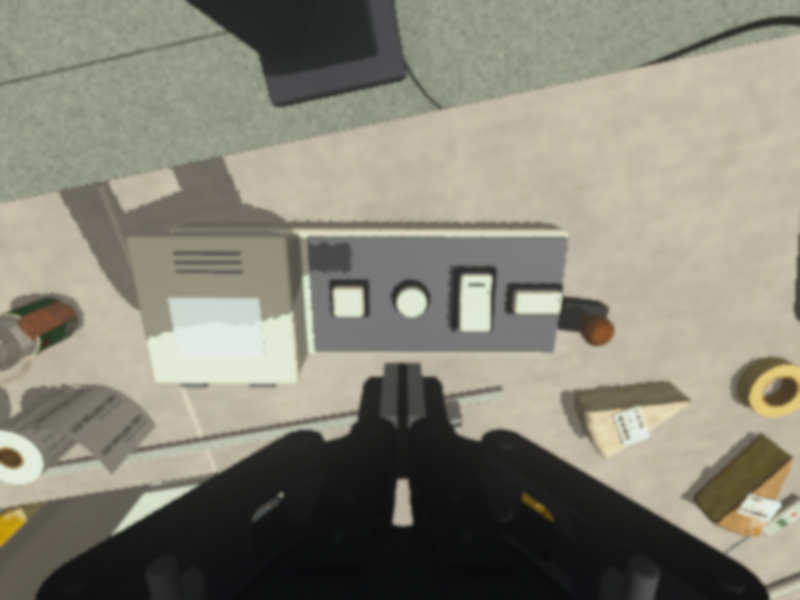

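The cover is shut (front edge at row 235), the rocker at (475,300) is on, the long key at (537,300) is back up, and the bystanders have not moved.

```bash
python3 -c "
from bench import order
print(order.hand_in())"
```

```text
the job is handed in; nothing more can be done
None
```

I shut the cover, switched the rocker on, then pressed the long key to its stop and let it come back up; the job was handed in at about 11 s with the arm clear, but no verdict was returned.

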